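# Trip the hidden catch of the rivet-set drawer

## Robot

A 6-joint arm with a two-finger parallel gripper is mounted at the origin on a cart in front of the work surface, level with it; the furniture and walls round the work are solid. World frame = base frame: x ahead of the robot, y to its left, z up, the work surface at z = 0. Lengths are in mm, angles in rad, forces in N, time in s.
With the tool pointing down it reaches from about 350 to 975 mm from the base axis. Payload 7.1 kg.
Tool frame: the origin (TCP) lies between the finger pads; the fingertips stand 19 mm ahead of it and the grasp point (between the pads) is the TCP; y points along the fingers, z is the direction in which the jaws open and shut, and the axes are right-handed (so a half turn about y gives the same grasp; the last joint's range is limited). The gripper opens to 88 mm and grips with 3 to 60 N. Pads are 20 mm wide; open, the fingers measure 115 mm over their backs; the gripper's body (75 mm by 178 mm) begins 61 mm behind the grasp point.
Start: joints at [1.173, 0.423, 1.63, -0, 1.089, -0.019], TCP at [231.096, 580.689, 241.675] pointing down, gripper open.
Joint ranges: [-3, 3], [-0.9, 2.11], [0.09, 2.58], [-1.31, 4.45], [0.11, 2.69], [-2.54, 2.54]. Speed limits (rad/s): [2.39, 2.39, 3.01, 3.14, 3.14, 3.14].

## Interface

Orientations are given as a rotation vector (axis times angle).
In Python, from workcell import ctrl gives the robot as it stands.
- The arm moves only by the tool servo_tool, never from a script. Its argument "moves" is text: rows parted by semicolons, each of 6 numbers parted by spaces: the shift along the world's x, y, z in m, then the turn, a rotation vector about the world's x, y, z in degrees. A call has 1 to 8 rows; each row is the pose to reach, as a shift and turn from the pose commanded when the call began; what a row does not reach only later rows make up. A row lasts 1/8 s, in which the tool goes at most 62.5 mm and 10.7 degrees, less where a joint would pass 70% of its speed; a pose out of reach is approached as far as the arm can. A call with a gripper value outside its range is refused whole. "hand" is the closure in counts, from 0 (fully open) to 255 (shut), set as the call begins (left out, the last holds). The fingers move at their own pace and stop on an object; the grip force is fixed at half the most. Time passes only in rows, so rows that repeat a pose let the fingers close. It gives the time, the measured TCP pose, the force and the opening at its end, in the units of the state.
- ctrl.get_obs(): the state, without advancing time (a new reading comes with each control period).
- ctrl.get_image(name): name is "scene" or "side" or "wrist"; returns a dict with "pixels" (420x560x3 uint8, red, green, blue), "depth" (420x560 float32, mm along the optical axis (not along the pixel's ray), 0 where there is no reading), "vertical_fov" (degrees; the focal length in pixels is half the picture's height over the tangent of half this angle, whatever the lens; pixels are square), "cx", "cy" (the principal point, pixels), "xyz" and "attitude" of the camera in the world; the wrist camera has in their place "T_tool_cam" (4x4, takes a point from camera to tool coordinates, whose origin is the TCP and whose axes are the tool frame's). Camera axes: x right, y up, looking along -z (the intrinsics and any distortion apply to the point x, -y, -z); pixel columns grow to the right and rows downward; lengths in mm; the calibration is good to about 2 mm. A picture is of the moment at which its call begins: read the wrist's pose just before it.
- ctrl.close_job(): hands the job in, once; it reports no verdict.
The state is a dict: "t": time; "qpos": joint angles; "qvel": joint speeds; "joint_torque": joint torques, N m; "ee_pos": TCP position; "orientation": TCP orientation; "ft_force": force on the tool from outside, world axes, zero at the start; "moment": the same for the moment, N m; "width": finger opening in mm.
Only numpy, scipy, OpenCV 4.12 (cv2) and the standard library are available. Lean on these libraries where they do the work, as an engineer would, in place of code of your own. Each camera call takes 0.05 s, during which the arm holds its last target.

## Task

The rivet-set drawer under the bench anvil is held shut by a spring catch inside. Take the long release pin out of its stand, put it down through the slot in the anvil block's top, feel along the slot for the hidden catch and press it until the drawer springs open, without ever leaning on the pin with more than about 25 N; then stand the pin back in its socket. Leave the short pin and the other things on the bench alone.

Things in the scene. Friction and masses are not known exactly. Their poses are not given: they have to be found in the camera images.
- rivet_block: Bolted-down grey steel block, 180 (x) x 120 (y) x 84 mm high on a 230 x 156 x 8 mm foot plate; a round steel anvil (68 mm across, top at 94 mm) on its top near the front, the access slot in a 30 x 70 mm bright plate near the back. Origin: centre of the underside, on the bench; -x is the drawer's side, z up. Pin and block may press on each other with 25 N at most.
- slot (a point): Centre of the slot's mouth, 58 mm from the block's origin along its +x, 87 mm above the bench; axes as the block's. Slot 41 mm long (y), 11 mm wide (x). 23 mm below the mouth lies a flat rigid ledge with a 11 mm wide (y), 8 mm deep well in it, whose centre lies anywhere from y = -14 to +14 mm, differently each time and out of sight. The pad of the catch is the floor of the well.
- set_drawer (a joint): The drawer under the anvil: 0 = shut and caught, 0.055 m = fully out towards the block's -x side. The catch's spring pad yields downward from about 5 N, lets the drawer go 5 to 6 mm down at 8 to 12 N, and meets a rigid stop 9 mm down. A spring then drives the drawer right out and keeps it out.
- release_pin: The long steel pin: round shank 8 mm across and 54 mm long with a round tip, then a dark square grip, 16 x 16 mm and 44 mm high with a thin 21 mm collar at its foot; 98 mm in all, 80 g. Origin: the very tip, z up along the pin; x and y square to the grip's sides. Stands in one socket of the stand with its tip 5 mm above the bench, so its grip reaches from 59 to 103 mm.
- locating_pin: The other, short pin: same square grip, but only a 26 mm shank, 9 mm across, all of it sunk in the other socket; its grip reaches from 34 to 78 mm above the bench. Too short to reach the catch. Origin: the tip, z up. To be left alone.
- pin_stand: Fixed aluminium block 46 (x) x 116 (y) x 34 mm high, with two round sockets 70 mm apart along y. Origin: centre of the underside.
- pin_stand_hole0 (a point): Mouth of the socket at y = +35 mm of the stand, 34 mm above the bench: 11 mm across, 29 mm deep.
- pin_stand_hole1 (a point): Mouth of the socket at y = -35 mm of the stand, 34 mm above the bench: 11 mm across, 29 mm deep.
- hammer_1: Ball hammer lying on the bench, 271 mm long. Bystander. Origin: middle of its underside.
- spanner_big: Flat spanner, 192 mm long. Bystander. Origin: middle of its underside.
- knob_a: Black round pot-lid knob, 41 mm across, 32 mm high. Bystander. Origin: centre of its underside.
- tin: Flat grease tin, 72 mm across, 38 mm high. Bystander. Origin: centre of its underside.
Mind the look-alikes: they are no part of the job. Leave any purple look-alike of the release_pin alone.

How it is judged:
By the outcome, as a careful person would: the job done as asked, in the order asked, and still so for the second after the job is handed in, with the robot touching nothing.
It also fails if it takes over 61 s, if anything falls off the work surface, if the arm or the gripper's body presses on something with over 40 N, if the wrist force passes 120 N, or if a joint passes its speed limit or range.

## Working session

There is one attempt and no reset: what is moved stays moved. The work goes in short steps, Python scripts to look and compute and a tool call to move; the robot and the scene stay as the last step left them, time stands still between calls to the robot, and variables do not carry over. Pictures are saved under pics/ and viewed, and the job is handed in when it is done.

Besides the shell and the picture viewer there is one more tool, called as name(argument=value, ...), one argument or row to a line, values as JSON. servo_tool: Moves the arm, as the interface text tells. Its arguments: {"type":"object","properties":{"moves":{"type":"string"},"hand":{"type":"number"}},"required":["moves"]}

```bash
mkdir -p pics; ls
cat > h.py <<'E'
import numpy as np, cv2
from workcell import ctrl
from scipy.spatial.transform import Rotation as R
def snap(name,fn):
    o=ctrl.get_obs(); im=ctrl.get_image(name)
    cv2.imwrite('pics/'+fn+'.png',im['pixels'][:,:,::-1])
    np.savez('pics/'+fn+'.npz',obs=np.r_[o['ee_pos'],o['orientation']],**{k:v for k,v in im.items()})
    return o,im
E
python3 - <<'E'
from h import *
for n in ['scene','side','wrist']:
    o,im=snap(n,n+'0')
    print(n,{k:v for k,v in im.items() if k not in('pixels','depth')})
print(o)
E
```

```text
pics
scene {'vertical_fov': 54.11780580448738, 'cx': 272.9918167480476, 'cy': 200.90581055568086, 'xyz': array([1074.88847314, -407.53335432,  853.25575911]), 'attitude': array([0.75812689, 0.25520666, 0.60087995])}
side {'vertical_fov': 54.105073897792536, 'cx': 273.8388225571404, 'cy': 213.38709770758064, 'xyz': array([ 136.79987087, -575.43909814,  542.67188818]), 'attitude': array([ 1.07316393, -0.26749453, -0.4798932 ])}
wrist {'vertical_fov': 60.74764319233382, 'cx': 284.001288619572, 'cy': 205.23123096118042, 'T_tool_cam': array([[-5.31465516e-04, -9.58471096e-01, -2.85189192e-01,
        -7.85857287e+01],
       [-8.24726955e-04,  2.85189556e-01, -9.58470781e-01,
        -1.42843116e+02],
       [ 9.99999519e-01, -2.74190954e-04, -9.42045363e-04,
        -3.86162759e-01],
       [ 0.00000000e+00,  0.00000000e+00,  0.00000000e+00,
         1.00000000e+00]])}
{'t': 0.1, 'qpos': array([ 1.17298726e+00,  4.23802995e-01,  1.63061162e+00, -9.30458465e-06,
        1.08859913e+00, -1.90126210e-02]), 'qvel': array([ 0.00013396, -0.00135231, -0.00306582,  0.00165883,  0.00045299,
       -0.00031376]), 'joint_torque': array([-9.42306215e-04, -5.45611954e+01, -2.74322069e+01,  6.44204859e-02,
        1.87440118e-02, -3.75275056e-05]), 'ee_pos': array([230.92559847, 580.25558123, 240.95609547]), 'orientation': array([-1.55168557,  0.29746334, -0.29701185]), 'ft_force': array([-0.11770316, -0.39976497, -0.21505832]), 'moment': array([-0.02301615,  0.05803574,  0.01014045]), 'width': 87.8532634382684}
```

View pics/scene0.png

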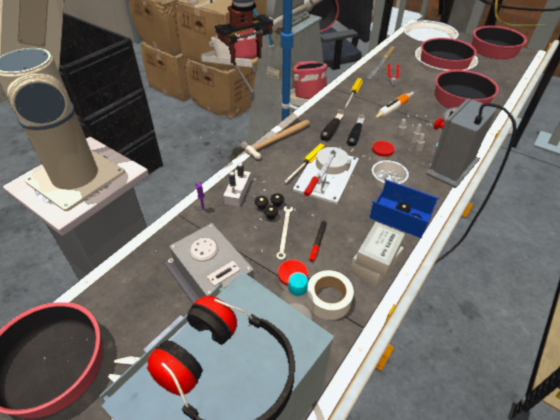

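View pics/side0.png

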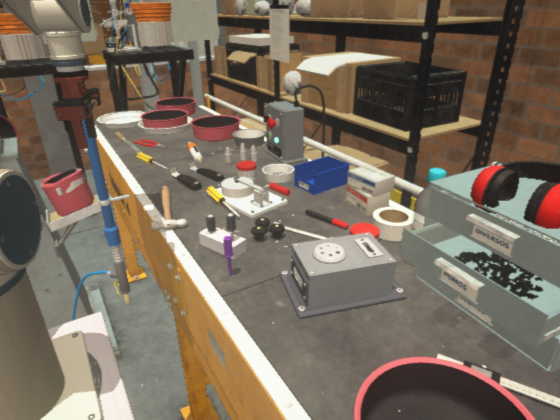

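View pics/wrist0.png

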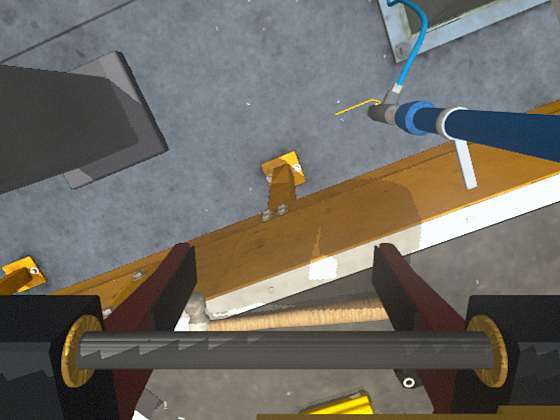

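```bash
cat >> h.py <<'E'
def cloud(fn):
    d=np.load('pics/'+fn+'.npz'); D=d['depth'].astype(float); h,w=D.shape
    f=h/2/np.tan(np.radians(d['vertical_fov'])/2)
    v,u=np.mgrid[:h,:w]
    P=np.stack([(u-d['cx'])/f*D,-(v-d['cy'])/f*D,-D],-1)
    if 'xyz' in d: W=P@R.from_rotvec(d['attitude']).as_matrix().T+d['xyz']
    else:
        T=d['T_tool_cam']; W=P@T[:3,:3].T+T[:3,3]
        W=W@R.from_rotvec(d['obs'][3:]).as_matrix().T+d['obs'][:3]
    W[D<=0]=np.nan
    return W,d['pixels']
def crop(fn,u0,u1,v0,v1,s,out):
    im=cv2.imread('pics/'+fn+'.png')[v0:v1,u0:u1]
    cv2.imwrite('pics/'+out+'.png',cv2.resize(im,None,fx=s,fy=s,interpolation=cv2.INTER_CUBIC))
E
python3 - <<'E'
from h import *
crop('scene0',160,300,150,300,5,'c1'); crop('side0',180,410,190,310,3.4,'c2')
W,_=cloud('scene0')
for (u,v) in [(150,240),(240,170),(231,180),(243,200),(200,190),(200,243),(225,272),(240,260),(262,202),(300,290)]: print('scene',u,v,W[v,u].round(1))
W,_=cloud('side0')
for (u,v) in [(270,300),(210,220),(232,221),(215,240),(228,242),(330,253),(369,247),(340,270),(262,230)]: print('side',u,v,W[v,u].round(1))
E
```

```text
scene 150 240 [ 3.839e+02 -3.690e+01  3.000e-01]
scene 240 170 [441.7 277.5  59. ]
scene 231 180 [468.8 208.   84.1]
scene 243 200 [488.  229.7  -0.8]
scene 200 190 [425.5 128.3  82.3]
scene 200 243 [563.2 -13.7  94.3]
scene 225 272 [650.  -27.   64.6]
scene 240 260 [667.1   8.8  85.5]
scene 262 202 [558.9 230.8  31.9]
scene 300 290 [862.5 -42.6 203.5]
side 270 300 [453.8  13.6  -2.8]
side 210 220 [434.5 273.7  70.8]
side 232 221 [463.6 205.6  90.9]
side 215 240 [430.3 240.6  32.2]
side 228 242 [416.2 122.8  92. ]
side 330 253 [571.7 -26.1  93.3]
side 369 247 [665.  -37.   82.4]
side 340 270 [561.9 -71.6  83.1]
side 262 230 [551.4 225.7  30.6]
```

View pics/c1.png

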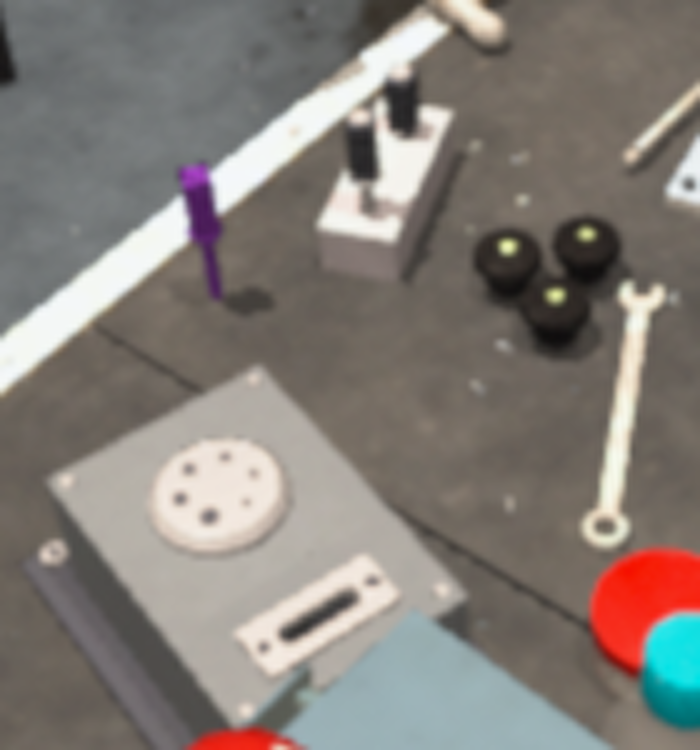

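View pics/c2.png

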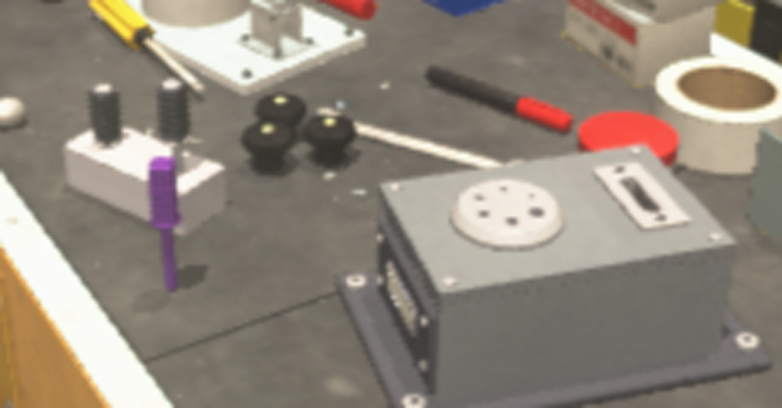

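Run:
```python
from h import *
o=ctrl.get_obs(); print(R.from_rotvec(o['orientation']).as_matrix().round(3))
for n in ['scene0','side0']:
    W,_=cloud(n)
    for nm,lo,hi in [('blocktop',[480,-200,80],[720,60,88]),('anvil',[480,-200,91],[640,60,98]),('standtop',[400,180,29],[520,320,38]),('pin',[430,180,60],[500,235,110]),('lpin',[400,250,45],[480,300,85]),('purple',[380,90,12],[440,150,120]),('cab',[600,-300,100],[1000,100,400])]:
        m=((W>lo)&(W<hi)).all(-1)
        P=W[m]; 
        if len(P)<5: print(n,nm,len(P)); continue
        r=cv2.minAreaRect(P[:,:2].astype(np.float32))
        print(n,nm,len(P),'min',P.min(0).round(),'max',P.max(0).round(),'med',np.median(P,0).round(1),'rect',[np.round(a,1) for a in r])
```

```text
[[ 0.929 -0.     0.37 ]
 [-0.37  -0.001  0.929]
 [-0.    -1.    -0.001]]
scene0 blocktop 2486 min [ 501. -105.   80.] max [705.  57.  88.] med [615.9 -32.2  84.5] rect [array([602.2, -24.7]), array([122.3, 182.6]), np.float64(74.3)]
scene0 anvil 431 min [546. -51.  91.] max [607.  12.  98.] med [577.3 -19.9  94.2] rect [array([576.6, -20. ]), array([60.9, 60.6]), np.float64(27.5)]
scene0 standtop 328 min [410. 187.  29.] max [495. 307.  38.] med [459.1 235.9  34.4] rect [array([451.3, 247. ]), array([ 48.3, 117.3]), np.float64(23.0)]
scene0 pin 97 min [455. 203.  60.] max [476. 224. 108.] med [468.  210.6  88.2] rect [array([465.8, 214.7]), array([16.9, 21.1]), np.float64(25.5)]
scene0 lpin 77 min [431. 269.  46.] max [449. 291.  82.] med [441.7 275.   67.3] rect [array([437.9, 278.5]), array([17.4, 19.8]), np.float64(23.6)]
scene0 purple 128 min [406. 119.  13.] max [430. 141. 102.] med [421.9 128.4  75.1] rect [array([418.6, 130.3]), array([17.3, 20.7]), np.float64(57.3)]
scene0 cab 18501 min [ 676. -300.  100.] max [961.  -3. 289.] med [ 862.2 -201.2  225.8] rect [array([ 818.6, -
[... 421 characters left out ...]
ed [448.3 250.3  33.9] rect [array([450.3, 248.2]), array([ 48. , 117.6]), np.float64(23.5)]
side0 pin 163 min [452. 204.  61.] max [474. 226. 106.] med [460.7 211.4  84.3] rect [array([463.2, 214.9]), array([19.1, 16.8]), np.float64(28.2)]
side0 lpin 119 min [427. 270.  45.] max [448. 289.  81.] med [435.1 275.8  64.1] rect [array([436.9, 278.3]), array([18.4, 20.7]), np.float64(83.0)]
side0 purple 231 min [407. 121.  13.] max [429. 140. 100.] med [415.8 128.1  71.7] rect [array([416.9, 130.9]), array([19.2, 17.7]), np.float64(65.5)]
side0 cab 12806 min [ 672. -300.  100.] max [961.   0. 288.] med [ 757.7 -204.2  203.8] rect [array([ 817.8, -153.4]), array([307.4, 279.2]), np.float64(86.7)]
```

```bash
python3 - <<'E'
from h import *
W=np.concatenate([cloud('scene0')[0].reshape(-1,3),cloud('side0')[0].reshape(-1,3)])
W=W[np.isfinite(W).all(1)]
s=np.array([658,-40.4])
for lo in range(100,320,20):
    P=W[(W[:,2]>lo)&(W[:,2]<lo+20)&(abs(W[:,0]-700)<260)&(abs(W[:,1]+60)<240)]
    if len(P)==0: continue
    # extents per y band: min x
    out=[]
    for y in range(-180,60,20):
        q=P[(P[:,1]>=y)&(P[:,1]<y+20)]
        out.append((y,round(np.percentile(q[:,0],2)) if len(q)>3 else None))
    d=np.linalg.norm(P[:,:2]-s,axis=1); i=np.argsort(d)[5]
    print(lo,len(P),out,'nearest',d[i].round(),P[i].round())
E
python3 - <<'E'
import sys; sys.path.insert(0,'.')
import os; os.chdir('.')
from h import *
crop('scene0',90,340,230,420,3.0,'c3'); crop('side0',360,560,150,350,3,'c4')
E
```

```text
100 1392 [(-180, 694), (-160, 695), (-140, 696), (-120, 697), (-100, 699), (-80, None), (-60, 812), (-40, 810), (-20, 813), (0, None), (20, None), (40, None)] nearest 64.0 [700. -89. 106.]
120 2267 [(-180, 694), (-160, 695), (-140, 696), (-120, 698), (-100, 699), (-80, None), (-60, 812), (-40, 811), (-20, 813), (0, None), (20, None), (40, None)] nearest 64.0 [700. -88. 140.]
140 1437 [(-180, 695), (-160, 696), (-140, 697), (-120, 697), (-100, 699), (-80, None), (-60, 820), (-40, 814), (-20, 815), (0, None), (20, None), (40, None)] nearest 67.0 [700. -93. 143.]
160 1764 [(-180, 754), (-160, 754), (-140, 756), (-120, 757), (-100, 758), (-80, None), (-60, 831), (-40, 823), (-20, 827), (0, None), (20, None), (40, None)] nearest 113.0 [762. -84. 172.]
180 1266 [(-180, 754), (-160, 755), (-140, 756), (-120, 757), (-100, 758), (-80, None), (-60, 832), (-40, 828), (-20, 832), (0, None), (20, None), (40, None)] nearest 113.0 [761. -86. 193.]
200 2056 [(-180, 754), (-160, 755), (-140, 756), (-120, 757), (-100, 759), (-80, None), (-60, 835), (-40, 829), (-20, 833), (0, None), (20, None), (40, None)] nearest 113.0 [761. -87. 202.]
220 14557 [(-180, 756), (-160, 757), (-140, 760), (-120, 760), (-100, 761), (-80, None), (-60, None), (-40, None), (-20, None), (0, None), (20, None), (40, None)] nearest 112.0 [759. -89. 226.]
240 2283 [(-180, 755), (-160, 842), (-140, None), (-120, None), (-100, None), (-80, None), (-60, None), (-40, None), (-20, None), (0, None), (20, None), (40, None)] nearest 167.0 [ 754. -177.  244.]
260 2944 [(-180, 761), (-160, 878), (-140, None), (-120, None), (-100, None), (-80, None), (-60, None), (-40, None), (-20, None), (0, None), (20, None), (40, None)] nearest 171.0 [ 761. -177.  265.]
280 1204 [(-180, 794), (-160, None), (-140, None), (-120, None), (-100, None), (-80, None), (-60, None), (-40, None), (-20, None), (0, None), (20, None), (40, None)] nearest 187.0 [ 784. -178.  280.]
```

View pics/c3.png

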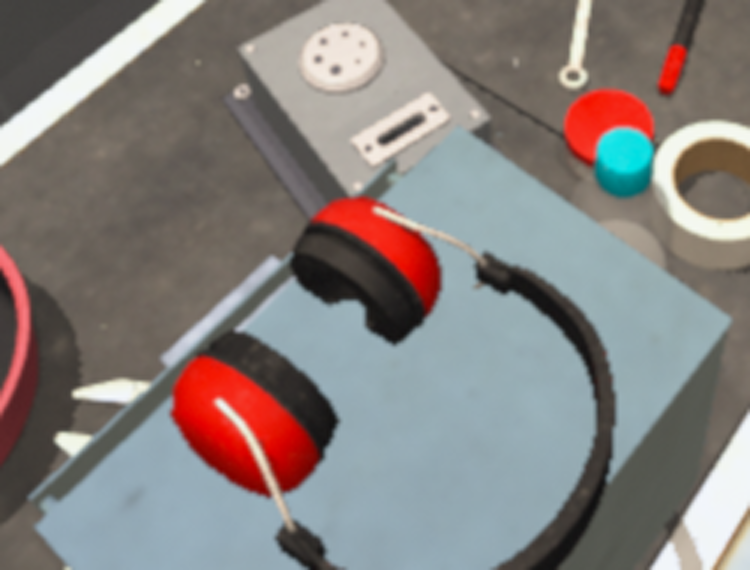

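servo_tool(
  moves="0.030 -0.046 0 0 0 6; 0.060 -0.093 0 0 0 12; 0.090 -0.140 -0.005 0 0 18; 0.120 -0.187 -0.01 0 0 25; 0.150 -0.234 -0.015 0 0 32; 0.180 -0.280 -0.02 0 0 39; 0.210 -0.327 -0.02 0 0 45; 0.234 -0.365 -0.02 0 0 45",
  hand=80,
)

```text
t: 1.15
ee_pos: [465.8, 213.8, 221.5]
orientation: [-1.547, -0.319, 0.319]
ft_force: [0.2, 0.4, -0.3]
width: 60.1
```

Run:
```python
from h import *
o,im=snap('wrist','w1'); print(o['t'],o['ee_pos'],o['width'],R.from_rotvec(o['orientation']).as_matrix().round(3))
W,_=cloud('w1')
for nm,lo,hi in [('standtop',[380,150,29],[540,340,38]),('pintop',[420,180,95],[500,250,112]),('lpin',[400,240,72],[480,320,85])]:
    m=((W>lo)&(W<hi)).all(-1); P=W[m]
    if len(P)<5: print(nm,len(P)); continue
    r=cv2.minAreaRect(P[:,:2].astype(np.float32)); print(nm,len(P),np.median(P,0).round(1),P.min(0).round(),P.max(0).round(),r)
```

```text
1.15 [465.84035718 213.77290996 221.52040763] 60.134789958302015 [[ 0.918 -0.    -0.396]
 [ 0.396 -0.     0.918]
 [-0.    -1.    -0.   ]]
standtop 4739 [452.2 247.6  33.8] [410. 187.  29.] [540. 311.  38.] ((479.66949462890625, 260.90594482421875), (105.621826171875, 116.60530853271484), 22.181211471557617)
pintop 449 [464.5 216.4 102.6] [455. 206.  95.] [476. 227. 105.] ((465.5186767578125, 216.8818359375), (16.253019332885742, 16.11658477783203), 36.0543098449707)
lpin 382 [438.6 280.3  78. ] [430. 272.  72.] [448. 291.  81.] ((439.1365051269531, 281.62359619140625), (16.18610191345215, 16.269437789916992), 15.674942970275879)
```

View pics/w1.png

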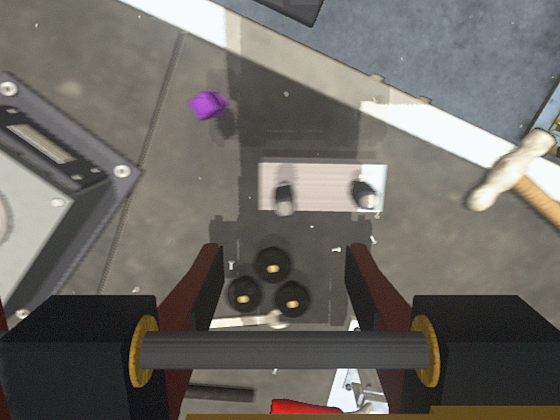

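Run:
```python
from h import *
crop('w1',240,400,140,240,5,'c5')
W,_=cloud('w1')
for nm,lo,hi in [('pintop',[440,190,100],[490,240,108]),('lpin',[420,260,76],[460,300,82]),('grip',[440,190,66],[490,240,108]),('stand',[400,180,30],[500,310,37])]:
    m=((W>lo)&(W<hi)).all(-1).astype(np.uint8); n,l,st,_=cv2.connectedComponentsWithStats(m); k=1+np.argmax(st[1:,4]); P=W[l==k]
    print(nm,len(P),cv2.minAreaRect(P[:,:2].astype(np.float32)),P[:,2].mean())
    if nm in('pintop','lpin'):
        for a in range(0,90,6):
            c,s=np.cos(np.radians(a)),np.sin(np.radians(a)); q=P[:,:2]@np.array([[c,-s],[s,c]]); e=np.ptp(q,axis=0); print(a,e.round(1),end=' ')
        print()
```

```text
pintop 406 ((465.655029296875, 216.9397735595703), (15.96429443359375, 15.934412956237793), 36.0543098449707) 102.72385883281672
0 [20.2 19.9] 6 [20.  19.4] 12 [19.5 18.7] 18 [18.9 17.8] 24 [18.  16.9] 30 [17.  16.5] 36 [16.  15.9] 42 [16.5 16.7] 48 [17.2 17.8] 54 [18.2 18.7] 60 [19.  19.4] 66 [19.6 19.9] 72 [20.  20.2] 78 [20.2 20.4] 84 [20.2 20.3] 
lpin 330 ((439.0919189453125, 281.7269287109375), (16.008892059326172, 16.197099685668945), 18.56287384033203) 78.15614423188943
0 [17.2 18.4] 6 [16.5 17.5] 12 [16.1 16.5] 18 [16.  16.2] 24 [16.5 16.6] 30 [17.3 17. ] 36 [18.2 17.7] 42 [18.8 18.5] 48 [19.3 19. ] 54 [19.5 19.3] 60 [19.6 19.4] 66 [19.6 19.3] 72 [19.6 19. ] 78 [19.4 18.5] 84 [19.  17.9] 
grip 633 ((465.4969482421875, 216.9393310546875), (16.274845123291016, 16.2911376953125), 35.779727935791016) 96.29495886357542
stand 4571 ((452.44573974609375, 249.80654907226562), (46.82290267944336, 116.60530853271484), 22.181211471557617) 33.86066221617493
```

View pics/c5.png

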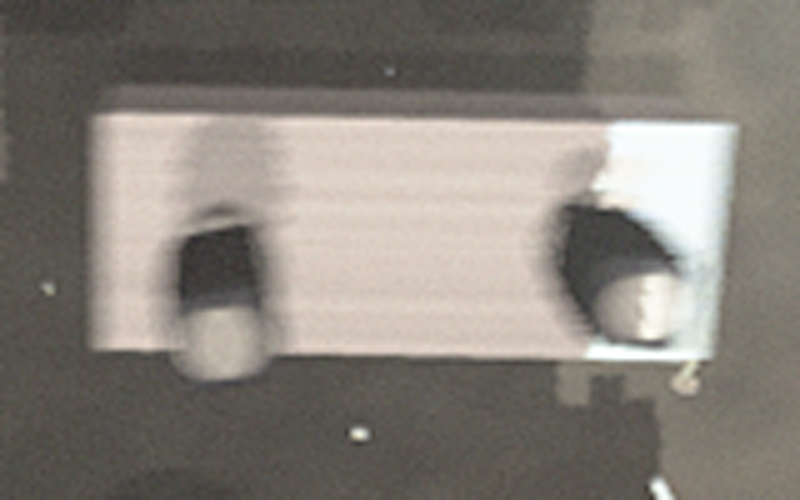

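servo_tool(
  moves="0 0 -0.02 0 0 7; 0 0 -0.06 0 0 12.5; 0 0 -0.1 0 0 12.5; 0 0 -0.12 0 0 12.5; 0 0 -0.136 0 0 12.5; 0 0 -0.136 0 0 12.5",
)

```text
t: 1.95
ee_pos: [464.5, 215.5, 84.8]
orientation: [-1.515, -0.488, 0.491]
ft_force: [0.6, 0.7, -0.8]
width: 60.0
```

Run:
```python
from h import *
snap('wrist','w2');snap('side','s2'); crop('side0',0,10,0,10,1,'x');crop('s2',120,320,120,300,4,'c6')
```

```text
(no output)
```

View pics/w2.png

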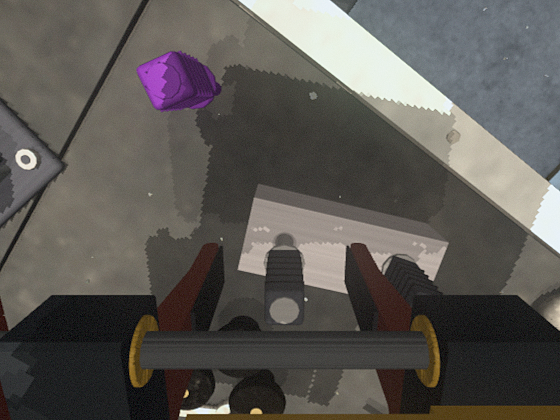

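View pics/c6.png

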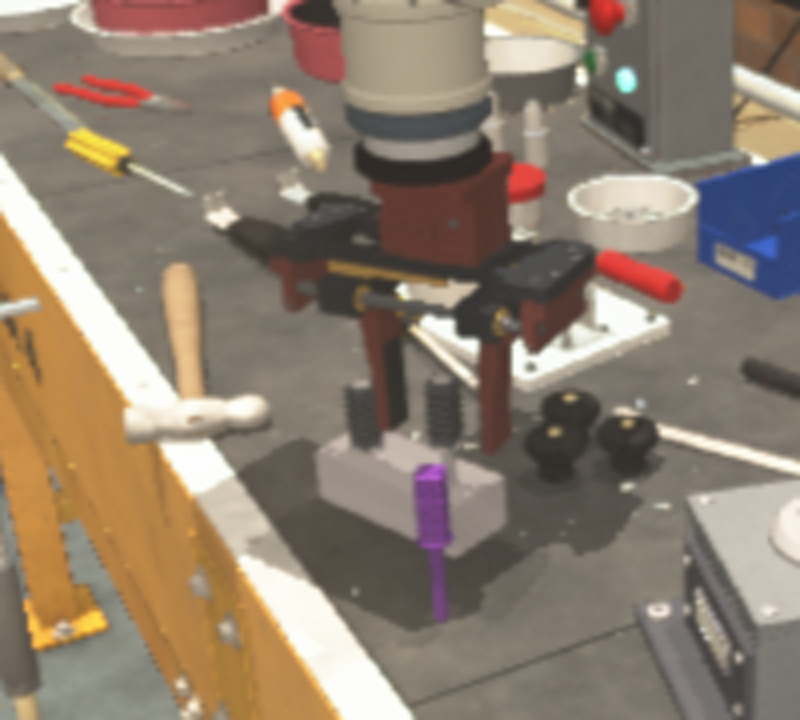

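servo_tool(
  moves="0 0 0 0 0 0; 0 0 0 0 0 0; 0 0 0 0 0 0; 0 0 0 0 0 0; 0 0 0 0 0 0",
  hand=255,
)

```text
t: 2.68
ee_pos: [465.1, 215.7, 85.7]
orientation: [-1.515, -0.489, 0.489]
ft_force: [-0.5, -0.6, -0.1]
width: 15.9
```

servo_tool(
  moves="0 0 0.015 0 0 0; 0 0 0.035 0 0 0; 0 0 0.07 0 0 0; 0 0 0.11 0 0 0; 0 0 0.13 0 0 0;0 0 0.13 0 0 0",
)

```text
t: 3.42
ee_pos: [466.0, 216.1, 217.9]
orientation: [-1.514, -0.493, 0.486]
ft_force: [-0.7, -0.1, -1.3]
width: 15.8
```

Run:
```python
from h import *
o,_=snap('wrist','w3');snap('side','s3'); snap('scene','sc3'); crop('s3',120,320,100,280,4,'c7')
print(o['ee_pos'],o['ft_force'])
W,_=cloud('w3')
for nm,lo,hi in [('stand',[400,180,30],[500,310,37])]:
    m=((W>lo)&(W<hi)).all(-1).astype(np.uint8); n,l,st,_=cv2.connectedComponentsWithStats(m); k=1+np.argmax(st[1:,4]); P=W[l==k]
    print(nm,len(P),cv2.minAreaRect(P[:,:2].astype(np.float32)),P[:,2].mean())
```

```text
[466.00574772 216.10790325 217.88209698] [-0.66778994 -0.10242879 -1.3382553 ]
stand 5035 ((452.3467712402344, 249.67242431640625), (46.712318420410156, 116.18050384521484), 22.103857040405273) 33.90202664056401
```

View pics/w3.png

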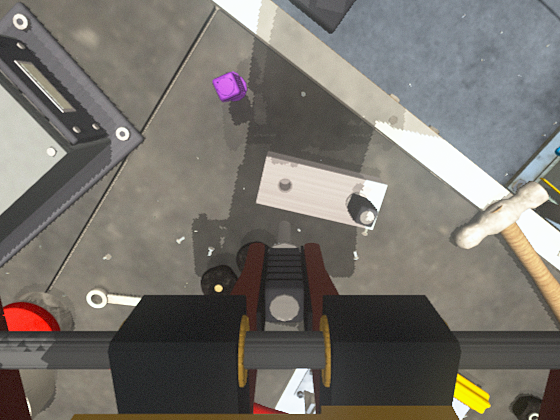

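View pics/c7.png

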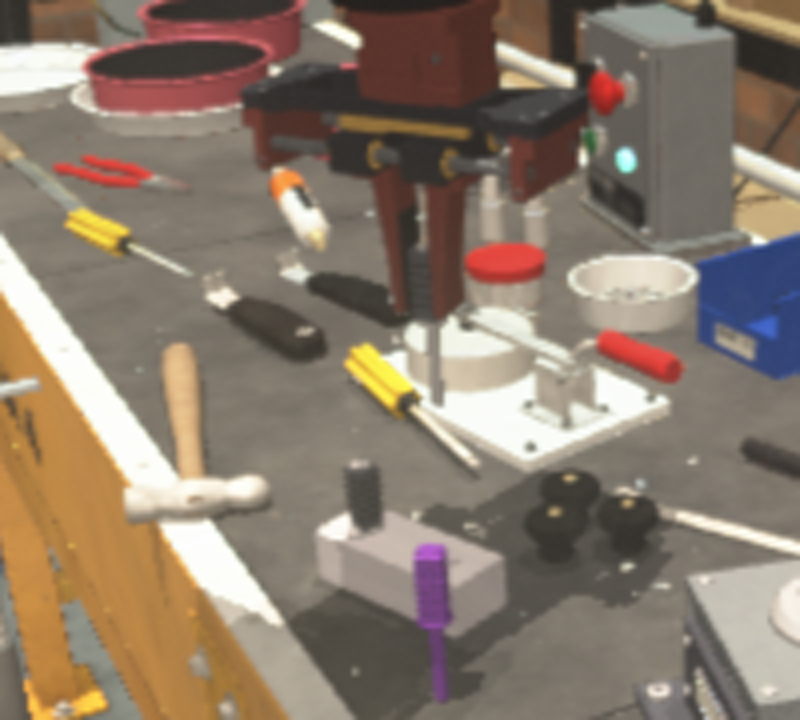

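```bash
cat >> h.py <<'E'
def ray(fn,u,v,z):
    d=np.load('pics/'+fn+'.npz'); h=420
    f=h/2/np.tan(np.radians(d['vertical_fov'])/2)
    p=np.array([(u-d['cx'])/f,-(v-d['cy'])/f,-1.])
    if 'xyz' in d: M=R.from_rotvec(d['attitude']).as_matrix(); o=d['xyz']; p=M@p
    else:
        T=d['T_tool_cam']; M=R.from_rotvec(d['obs'][3:]).as_matrix(); o=M@T[:3,3]+d['obs'][:3]; p=M@T[:3,:3]@p
    return o+p*(z-o[2])/p[2]
E
python3 - <<'E'
from h import *
crop('w3',255,395,145,235,5.5,'c8'); crop('sc3',160,260,150,230,7,'c9')
g=cv2.imread('pics/w3.png',0)[170:200,270:300].astype(float)
m=(g<np.median(g)*0.8); v,u=np.nonzero(m); print(u.mean()+270,v.mean()+170,m.sum()); print(g.min(),np.median(g))
print(ray('w3',u.mean()+270,v.mean()+170,34))
E
```

```text
284.7156862745098 185.66666666666666 102
103.0 216.0
[465.84673743 216.8789438   34.        ]
```

View pics/c8.png

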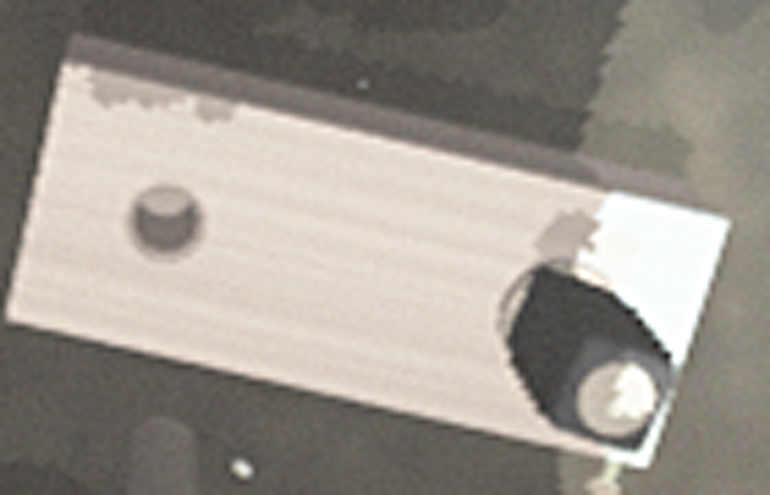

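servo_tool(
  moves="0.015 -0.02 0.01 0 0 -5; 0.045 -0.06 0.02 0 0 -14; 0.075 -0.1 0.02 0 0 -22; 0.105 -0.14 0.02 0 0 -31; 0.135 -0.18 0.02 0 0 -40; 0.165 -0.22 0.02 0 0 -48; 0.188 -0.25 0.02 0 0 -51.5; 0.193 -0.256 0.02 0 0 -51.5",
)

```text
t: 4.58
ee_pos: [658.4, -42.2, 233.7]
orientation: [-1.56, 0.219, -0.215]
ft_force: [-0.3, 0.4, -1.7]
width: 16.0
```

servo_tool(
  moves="0 0 0 0 0 0; 0 0 0 0 0 0; 0 0 0 0 0 0",
)

```text
t: 4.95
ee_pos: [657.5, -39.2, 235.7]
orientation: [-1.56, 0.214, -0.214]
ft_force: [0.8, 0.3, -1.6]
width: 16.2
```

Run:
```python
from h import *
o,_=snap('wrist','w4');snap('side','s4'); snap('scene','sc4'); crop('s4',280,440,130,290,4,'c10')
print(o['ee_pos'],o['ft_force'],R.from_rotvec(o['orientation']).as_matrix().round(3))
```

```text
[657.54575619 -39.2156369  235.71536937] [ 0.77166383  0.25312043 -1.59507644] [[ 0.963 -0.     0.269]
 [-0.269  0.     0.963]
 [-0.    -1.     0.   ]]
```

View pics/w4.png

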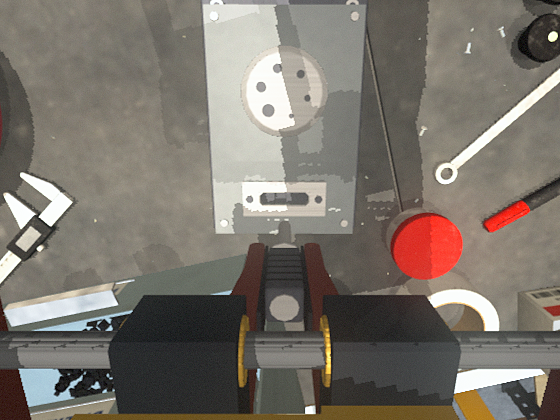

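View pics/c10.png

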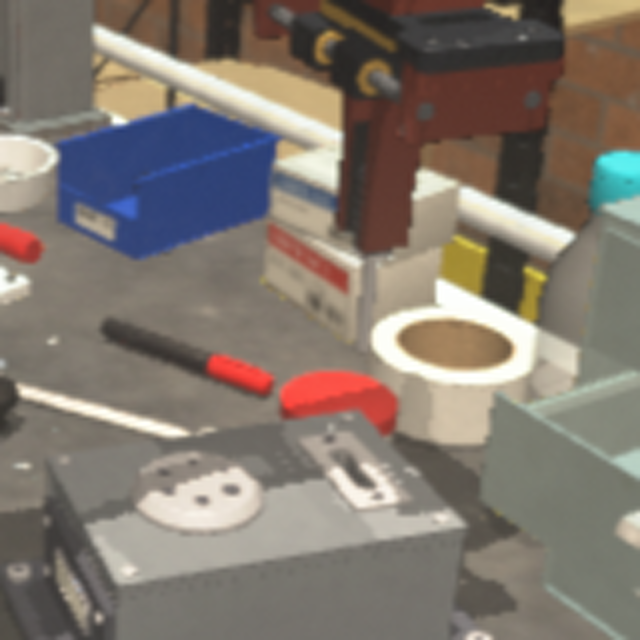

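Run:
```python
from h import *
crop('w4',235,335,170,240,8,'c11'); 
W,_=cloud('w4')
def comp(lo,hi):
    m=((W>lo)&(W<hi)).all(-1).astype(np.uint8); n,l,st,_=cv2.connectedComponentsWithStats(m); k=1+np.argmax(st[1:,4]); return W[l==k]
P=comp([480,-150,80],[730,80,89.5]); print('block',cv2.minAreaRect(P[:,:2].astype(np.float32)),P[:,2].mean())
P=comp([480,-150,91],[630,80,97]); print('anvil',cv2.minAreaRect(P[:,:2].astype(np.float32)),P[:,2].mean())
g=cv2.imread('pics/w4.png',0)[186:212,255:313]; print((g<70).sum()); 
n,l,st,c=cv2.connectedComponentsWithStats((g<110).astype(np.uint8)); print(st,c+[255,186])
```

```text
block ((604.7091674804688, -24.277633666992188), (120.44789123535156, 180.4167022705078), 74.30899810791016) 84.1590144150923
anvil ((577.6488037109375, -16.78026580810547), (62.83518981933594, 62.313358306884766), 31.975732803344727) 93.68439871909577
0
[[   0    0   58   26 1172]
 [   6    7   47   12  329]
 [  19    7    3    4    7]] [[282.36177474 198.34726962]
 [287.7325228  199.1337386 ]
 [275.14285714 194.28571429]]
```

View pics/c11.png

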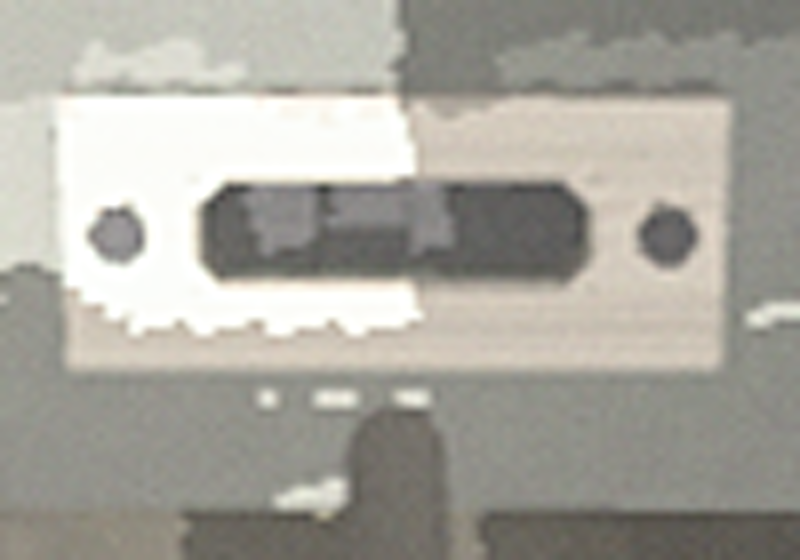

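Run:
```python
from h import *
p=ray('w4',284.4,198.9,87); print('slot',p)
for v in (182,280): print(ray('w4',284.4,170+v/8,87))
print([ray('w4',235+u/8,198.9,87) for u in (200,590)])
b=np.radians(-15.7); print('from block', np.array([604.7,-24.3])+58*np.array([np.cos(b),np.sin(b)]))
print('tip', ray('w4',284.4,221,155))
ex=np.array([np.cos(b),np.sin(b)]); ey=np.array([-np.sin(b),np.cos(b)])
o=np.load('pics/w4.npz')['obs']; d=p[:2]-o[:2]; print('slot rel TCP in block axes',d@ex,d@ey)
d=ray('w4',284.4,221,155)[:2]-o[:2]; print('tip edge rel',d@ex,d@ey)
```

```text
slot [660.04207819 -39.63947892  87.        ]
[654.87584433 -38.20022161  87.        ]
[665.21837127 -41.08153862  87.        ]
[array([654.50057616, -59.48573616,  87.        ]), array([665.57298166, -19.83117924,  87.        ])]
from block [660.53612129 -39.99482587]
tip [656.36126877 -38.75776539 155.        ]
slot rel TCP in block axes 2.517880432016163 0.26747663458703136
tip edge rel -1.264196494213943 0.12026630586782644
```

servo_tool(
  moves="0.001 0 -0.02 0 0 0; 0.001 0 -0.04 0 0 0; 0.001 0 -0.056 0 0 0; 0.001 0 -0.056 0 0 0;  0.001 0 -0.056 0 0 0",
)

```text
t: 5.72
ee_pos: [659.4, -40.4, 179.7]
orientation: [-1.56, 0.215, -0.215]
ft_force: [-0.2, 0.3, -1.4]
width: 15.9
```

Run:
```python
from h import *
o,_=snap('wrist','w5');snap('side','s5'); snap('scene','sc5'); crop('s5',320,420,190,290,6,'c12'); crop('w5',220,350,150,250,6,'c13');crop('sc5',170,300,200,300,6,'c14')
print(o['ee_pos'],o['ft_force'])
```

```text
[659.38121503 -40.3960686  179.74169881] [-0.21873711  0.32822183 -1.39458247]
```

View pics/c13.png

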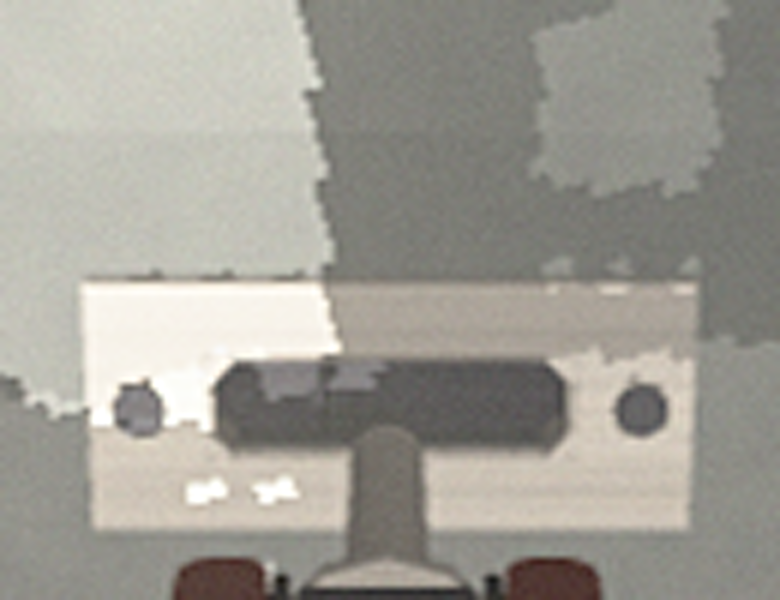

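View pics/c12.png

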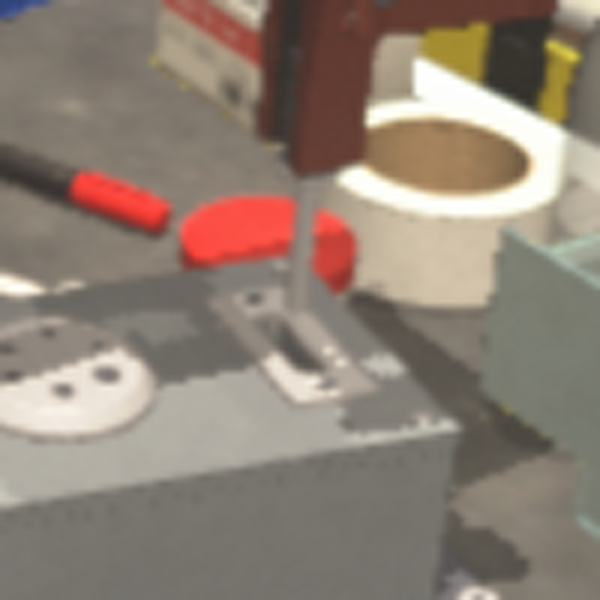

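View pics/c14.png

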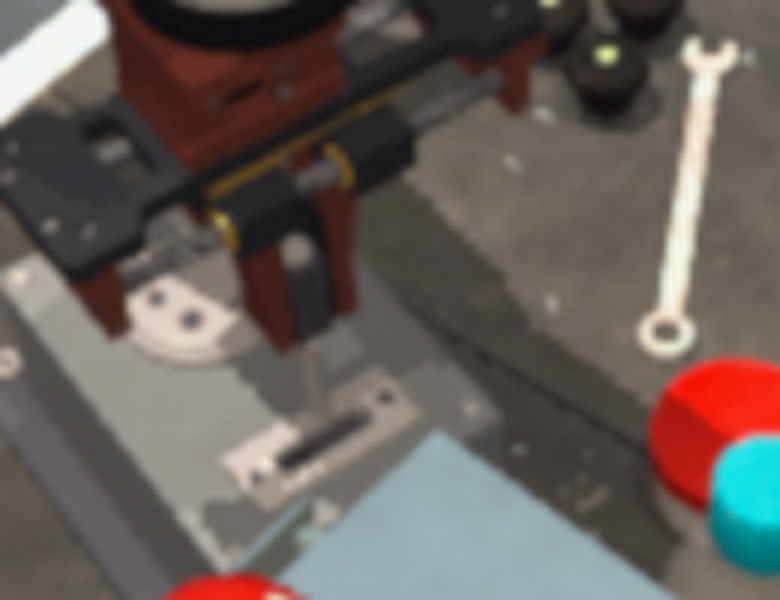

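Run:
```python
from h import *
b=np.radians(-15.7); ex=np.array([np.cos(b),np.sin(b),0]); ey=np.array([-np.sin(b),np.cos(b),0])
for fn,vt,vs in [('w5',150+425/6,150+406/6),('w4',170+408/8,198.9)]:
    d=np.load(f'pics/{fn}.npz'); f=210/np.tan(np.radians(d['vertical_fov'])/2); T=d['T_tool_cam']; M=R.from_rotvec(d['obs'][3:]).as_matrix()
    def proj(p):
        q=((p-d['obs'][:3])@M-T[:3,3])@T[:3,:3]; return d['cx']-f*q[...,0]/q[...,2], d['cy']+f*q[...,1]/q[...,2]
    th,ph=np.meshgrid(np.linspace(0,np.pi,60),np.linspace(0,2*np.pi,60))
    s=4*np.stack([np.sin(th)*np.cos(ph),np.sin(th)*np.sin(ph),np.cos(th)],-1)
    for L in (80,81,82):
      for dx in np.arange(-2,4,.05):
        c=d['obs'][:3]+ex*dx+np.array([0,0,-L+4])
        u,v=proj(c+s)
        if v.min()>=vt: break
      print(fn,'L',L,'tip dx',dx)
    p=ray(fn,285,vs,87)-d['obs'][:3]; print('slot dx',p@ex,p@ey)
```

```text
w5 L 80 tip dx 1.300000000000003
w5 L 81 tip dx 1.650000000000003
w5 L 82 tip dx 2.0000000000000036
slot dx 0.5118775441230641 0.5629365361732436
w4 L 80 tip dx 1.3500000000000032
w4 L 81 tip dx 1.7000000000000033
w4 L 82 tip dx 2.0500000000000034
slot dx 2.5170037854226024 0.7742014034178369
```

servo_tool(
  moves="-0.001 0 -0.004 0 0 0; -0.001 0 -0.010 0 0 0;  -0.001 0 -0.014 0 0 0; -0.001 0 -0.014 0 0 0",
)

```text
t: 6.38
ee_pos: [657.8, -40.3, 165.1]
orientation: [-1.56, 0.216, -0.214]
ft_force: [0.3, 0.1, -1.0]
width: 15.7
```

servo_tool(
  moves="0 0 -0.005 0 0 0; 0 0 -0.010 0 0 0;  0 0 -0.0155 0 0 0; 0 0 -0.0155 0 0 0",
)

```text
t: 6.88
ee_pos: [657.7, -40.3, 149.5]
orientation: [-1.56, 0.216, -0.214]
ft_force: [0.1, 0.1, -1.0]
width: 15.9
```

servo_tool(
  moves="0 0 -0.001 0 0 0; 0 0 -0.002 0 0 0; 0 0 -0.003 0 0 0; 0 0 -0.003 0 0 0",
)

```text
t: 7.38
ee_pos: [658.1, -40.3, 147.1]
orientation: [-1.56, 0.215, -0.215]
ft_force: [0.2, 0.5, -0.6]
width: 16.1
```

Tip is about 2 mm above the ledge. Now millimetre steps down.

servo_tool(
  moves="0 0 -0.001 0 0 0; 0 0 -0.001 0 0 0",
)

```text
t: 7.62
ee_pos: [658.1, -40.3, 146.1]
orientation: [-1.56, 0.215, -0.215]
ft_force: [0.1, 0.3, -0.9]
width: 15.7
```

servo_tool(
  moves="0 0 -0.001 0 0 0; 0 0 -0.001 0 0 0",
)

```text
t: 7.88
ee_pos: [658.0, -40.3, 145.1]
orientation: [-1.56, 0.215, -0.215]
ft_force: [-0.3, 0.7, -0.4]
width: 16.2
```

servo_tool(
  moves="0 0 -0.0007 0 0 0; 0 0 -0.0007 0 0 0",
)

```text
t: 8.12
ee_pos: [658.1, -40.3, 144.4]
orientation: [-1.56, 0.215, -0.215]
ft_force: [0.4, -0.9, -0.7]
width: 15.3
```

servo_tool(
  moves="0 0 -0.0007 0 0 0; 0 0 -0.0007 0 0 0",
)

```text
t: 8.38
ee_pos: [658.0, -40.3, 143.7]
orientation: [-1.56, 0.215, -0.215]
ft_force: [0.9, 0.3, -0.9]
width: 16.2
```

servo_tool(
  moves="0 0 -0.0007 0 0 0; 0 0 -0.0007 0 0 0",
)

```text
t: 8.62
ee_pos: [658.0, -40.4, 143.0]
orientation: [-1.56, 0.215, -0.215]
ft_force: [-0.2, -0.4, -1.4]
width: 15.9
```

servo_tool(
  moves="0 0 -0.0007 0 0 0; 0 0 -0.0007 0 0 0",
)

```text
t: 8.88
ee_pos: [658.1, -40.6, 142.4]
orientation: [-1.56, 0.215, -0.215]
ft_force: [-0.3, -1.2, -0.9]
width: 15.8
```

servo_tool(
  moves="0 0 -0.0007 0 0 0; 0 0 -0.0007 0 0 0",
)

```text
t: 9.12
ee_pos: [658.1, -40.6, 141.7]
orientation: [-1.561, 0.215, -0.215]
ft_force: [0.7, -2.9, -0.8]
width: 16.0
```

servo_tool(
  moves="0 0 -0.0007 0 0 0; 0 0 -0.0007 0 0 0",
)

```text
t: 9.38
ee_pos: [658.0, -40.7, 140.9]
orientation: [-1.561, 0.215, -0.215]
ft_force: [0.2, -4.3, -0.5]
width: 15.9
```

servo_tool(
  moves="-0.0003 -0.001 0 0 0 0; -0.0003 -0.001 0 0 0 0",
)

```text
t: 9.62
ee_pos: [657.8, -41.1, 140.9]
orientation: [-1.56, 0.215, -0.215]
ft_force: [0.6, -1.5, -0.9]
width: 15.6
```

servo_tool(
  moves="-0.0002 -0.0007 0 0 0 0; -0.0002 -0.0007 0 0 0 0",
)

```text
t: 9.88
ee_pos: [657.5, -41.7, 140.9]
orientation: [-1.56, 0.215, -0.215]
ft_force: [1.1, -0.9, -1.2]
width: 15.6
```

servo_tool(
  moves="-0.0002 -0.0007 -0.001 0 0 0; -0.0002 -0.0007 -0.001 0 0 0",
)

```text
t: 10.12
ee_pos: [657.3, -42.6, 139.8]
orientation: [-1.56, 0.215, -0.215]
ft_force: [0.5, -0.2, 0.2]
width: 15.8
```

servo_tool(
  moves="0 0 -0.001 0 0 0; 0 0 -0.001 0 0 0",
)

```text
t: 10.38
ee_pos: [657.3, -42.7, 138.9]
orientation: [-1.56, 0.215, -0.215]
ft_force: [0.2, 0.3, -1.3]
width: 15.8
```

servo_tool(
  moves="0 0 -0.001 0 0 0; 0 0 -0.001 0 0 0",
)

```text
t: 10.62
ee_pos: [657.4, -42.7, 137.9]
orientation: [-1.56, 0.215, -0.215]
ft_force: [0.5, 0.2, -1.4]
width: 16.0
```

servo_tool(
  moves="0 0 -0.001 0 0 0; 0 0 -0.001 0 0 0",
)

```text
t: 10.88
ee_pos: [657.5, -42.7, 137.0]
orientation: [-1.56, 0.215, -0.215]
ft_force: [-0.1, -0.0, -0.2]
width: 15.8
```

servo_tool(
  moves="0 0 -0.001 0 0 0; 0 0 -0.001 0 0 0",
)

```text
t: 11.12
ee_pos: [657.6, -42.7, 136.5]
orientation: [-1.56, 0.215, -0.216]
ft_force: [0.2, -0.9, 3.4]
width: 16.1
```

servo_tool(
  moves="0 0 -0.001 0 0 0; 0 0 -0.001 0 0 0",
)

```text
t: 11.38
ee_pos: [657.7, -42.7, 135.8]
orientation: [-1.56, 0.214, -0.216]
ft_force: [-1.7, -0.3, 5.9]
width: 15.9
```

servo_tool(
  moves="0 0 -0.001 0 0 0; 0 0 -0.001 0 0 0",
)

```text
t: 11.62
ee_pos: [657.7, -42.8, 134.9]
orientation: [-1.56, 0.214, -0.216]
ft_force: [-1.5, -0.8, 7.2]
width: 16.0
```

servo_tool(
  moves="0 0 -0.001 0 0 0; 0 0 -0.001 0 0 0",
)

```text
t: 11.88
ee_pos: [657.8, -42.8, 133.9]
orientation: [-1.56, 0.214, -0.216]
ft_force: [-1.6, 0.3, 7.8]
width: 15.9
```

servo_tool(
  moves="0 0 -0.001 0 0 0; 0 0 -0.001 0 0 0",
)

```text
t: 12.12
ee_pos: [657.8, -42.8, 133.0]
orientation: [-1.56, 0.214, -0.216]
ft_force: [-2.3, -0.3, 7.8]
width: 15.9
```

servo_tool(
  moves="0 0 -0.001 0 0 0; 0 0 -0.001 0 0 0",
)

```text
t: 12.38
ee_pos: [657.8, -42.8, 132.0]
orientation: [-1.56, 0.214, -0.216]
ft_force: [-1.2, 0.1, 7.2]
width: 15.9
```

servo_tool(
  moves="0 0 -0.001 0 0 0; 0 0 -0.001 0 0 0",
)

```text
t: 12.62
ee_pos: [657.8, -42.8, 130.8]
orientation: [-1.56, 0.214, -0.216]
ft_force: [-1.2, 0.3, 6.5]
width: 16.1
```

Run:
```python
from h import *
snap('side','s6'); crop('s6',240,420,180,320,4.4,'c15')
```

```text
(no output)
```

View pics/c15.png

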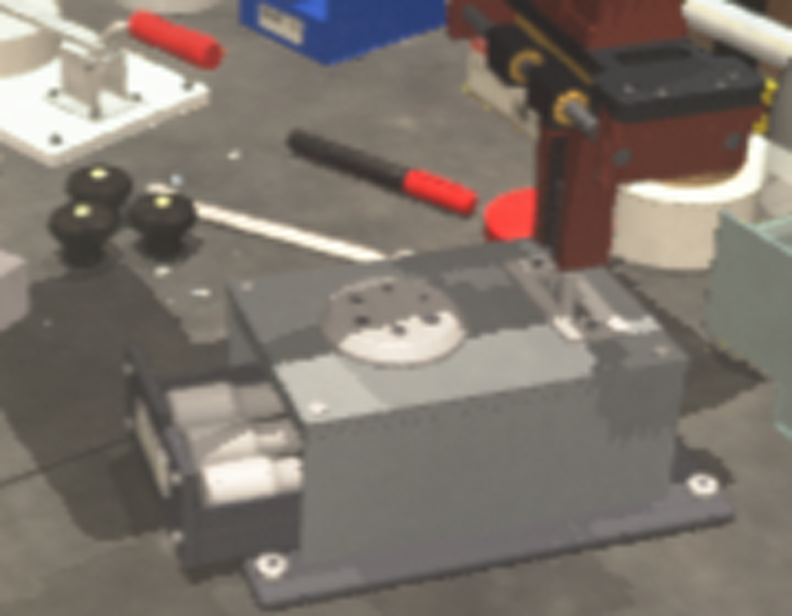

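servo_tool(
  moves="0 0 0.01 0 0 0; 0 0 0.03 0 0 0; 0 0 0.05 0 0 0; 0 0 0.08 0 0 0; 0 0 0.105 0 0 0; 0 0 0.105 0 0 0; 0 0 0.105 0 0 0",
)

```text
t: 13.55
ee_pos: [656.8, -42.7, 234.5]
orientation: [-1.56, 0.216, -0.214]
ft_force: [-0.2, -0.6, -0.8]
width: 16.0
```

Run:
```python
from h import *
o=ctrl.get_obs(); print(o['ee_pos'],o['ft_force'],o['width'],R.from_rotvec(o['orientation']).as_matrix().round(3))
```

```text
[656.83343695 -42.67078244 234.54583116] [-0.20072969 -0.62952244 -0.83584612] 16.04835726634229 [[ 0.963 -0.001  0.271]
 [-0.271  0.     0.963]
 [-0.001 -1.    -0.   ]]
```

servo_tool(
  moves="-0.015 0.02 0 0 0 4; -0.045 0.06 0 0 0 12; -0.075 0.1 0 0 0 20; -0.105 0.14 0 0 0 29; -0.135 0.181 0 0 0 38; -0.165 0.222 0 0 0 46; -0.185 0.249 -0.01 0 0 51.5; -0.1923 0.2584 -0.02 0 0 51.5",
)

```text
t: 14.55
ee_pos: [463.4, 216.6, 213.7]
orientation: [-1.515, -0.489, 0.492]
ft_force: [0.3, 0.1, -0.8]
width: 15.9
```

servo_tool(
  moves="0 0 0 0 0 0; 0 0 -0.05 0 0 0; 0 0 -0.085 0 0 0; 0 0 -0.085 0 0 0; 0 0 -0.085 0 0 0",
)

```text
t: 15.18
ee_pos: [466.3, 215.4, 130.9]
orientation: [-1.515, -0.489, 0.487]
ft_force: [0.3, 0.6, -1.1]
width: 15.8
```

Run:
```python
from h import *
o,_=snap('wrist','w7');snap('side','s7'); crop('w7',200,440,120,320,3.3,'c16'); crop('s7',160,280,170,270,6,'c17')
print(o['ee_pos'],o['ft_force'],R.from_rotvec(o['orientation']).as_matrix().round(3))
```

```text
[466.34232964 215.372702   130.88064751] [ 0.28128974  0.63982813 -1.07751133] [[ 0.812  0.001 -0.584]
 [ 0.584  0.     0.812]
 [ 0.001 -1.    -0.   ]]
```

View pics/c16.png

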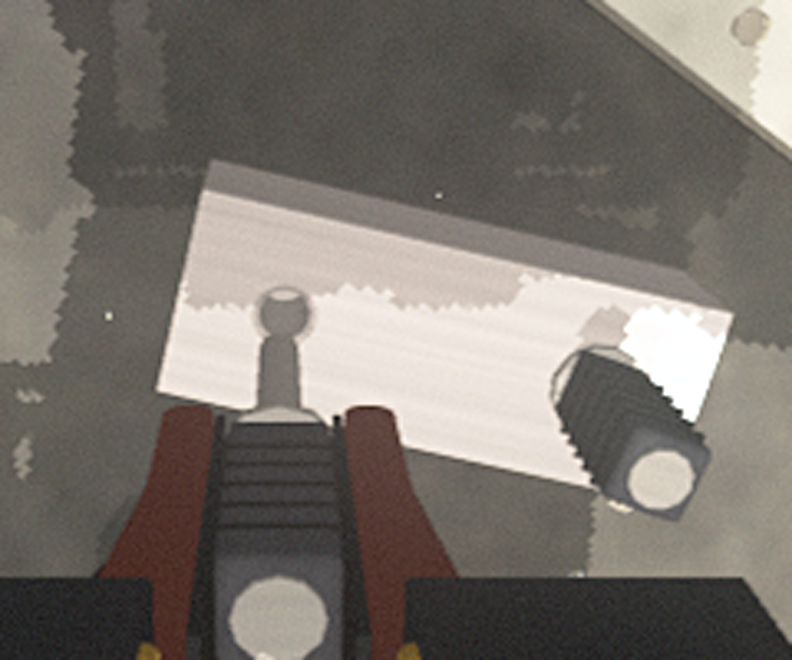

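View pics/c17.png

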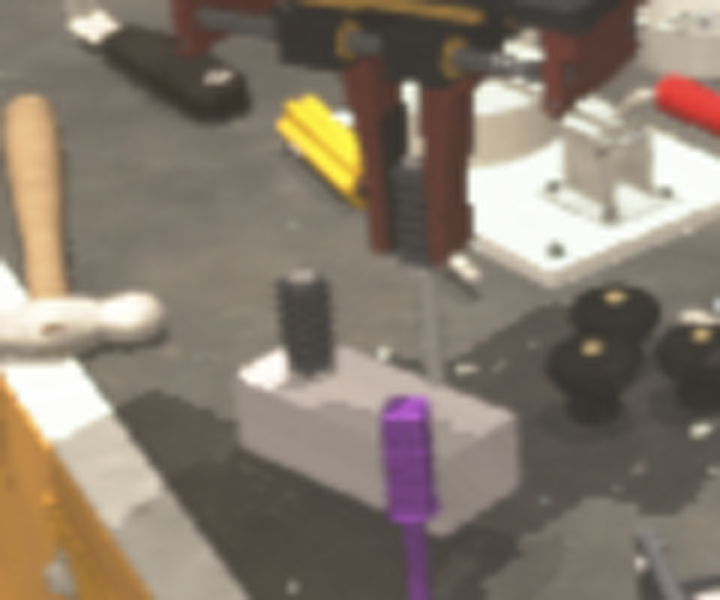

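Run:
```python
from h import *
fn='w7'
d=np.load(f'pics/{fn}.npz'); f=210/np.tan(np.radians(d['vertical_fov'])/2); T=d['T_tool_cam']; M=R.from_rotvec(d['obs'][3:]).as_matrix()
print('obs now',ctrl.get_obs()['ee_pos'])
ex=M[:,0]; ez=M[:,2]
def proj(p):
    q=((p-d['obs'][:3])@M-T[:3,3])@T[:3,:3]; return d['cx']-f*q[...,0]/q[...,2], d['cy']+f*q[...,1]/q[...,2]
th,ph=np.meshgrid(np.linspace(0,np.pi,60),np.linspace(0,2*np.pi,60))
s=4*np.stack([np.sin(th)*np.cos(ph),np.sin(th)*np.sin(ph),np.cos(th)],-1)
vt=120+336/3.3
for dx in np.arange(-2,4,.05):
    u,v=proj(d['obs'][:3]+ex*dx+np.array([0,0,-77.])+s)
    if v.min()>=vt: break
ut=200+279/3.3
for dz in np.arange(-3,3,.05):
    u,v=proj(d['obs'][:3]+ex*dx+ez*dz+np.array([0,0,-77.]))
    if u>=ut: break
p=ray(fn,200+285/3.3,120+314/3.3,34)-d['obs'][:3]
print('tip',dx,dz,'hole',p@ex,p@ez); r=(p@ex-dx)*ex+(p@ez-dz)*ez; print('shift from obs',r, 'target',d['obs'][:3]+r)
```

```text
obs now [466.47965328 215.80621862 131.51261379]
tip 2.350000000000004 0.3999999999999879 hole -0.01913189344585102 1.7517028704363604
shift from obs [-2.71265914 -0.28523227 -0.00308966] target [463.6296705  215.08746973 130.87755785]
```

servo_tool(
  moves="0 0 0 0 0 0; 0 0 0 0 0 0;0 0 0 0 0 0",
)

```text
t: 15.65
ee_pos: [465.2, 215.8, 130.4]
orientation: [-1.515, -0.49, 0.489]
ft_force: [-0.4, -0.0, -0.7]
width: 15.9
```

Run:
```python
from h import *
o,_=snap('wrist','w8');print(o['ee_pos'],ctrl.get_obs()['ee_pos'],o['ft_force']); crop('w8',260,310,190,250,10,'c18')
```

```text
[465.23171406 215.81134671 130.35113727] [465.12332985 215.77054024 130.1998323 ] [-0.42349416 -0.02607894 -0.67315425]
```

View pics/c18.png

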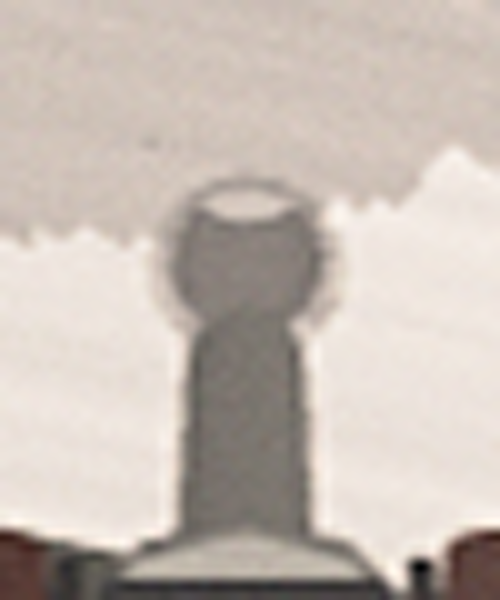

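Run:
```python
from h import *
fn='w8'
d=np.load(f'pics/{fn}.npz'); f=210/np.tan(np.radians(d['vertical_fov'])/2); T=d['T_tool_cam']; M=R.from_rotvec(d['obs'][3:]).as_matrix()
ex=M[:,0]; ez=M[:,2]
def proj(p):
    q=((p-d['obs'][:3])@M-T[:3,3])@T[:3,:3]; return d['cx']-f*q[...,0]/q[...,2], d['cy']+f*q[...,1]/q[...,2]
th,ph=np.meshgrid(np.linspace(0,np.pi,60),np.linspace(0,2*np.pi,60))
s=4*np.stack([np.sin(th)*np.cos(ph),np.sin(th)*np.sin(ph),np.cos(th)],-1)
vt=221.2
for dx in np.arange(-2,4,.05):
    u,v=proj(d['obs'][:3]+ex*dx+np.array([0,0,-77.])+s)
    if v.min()>=vt: break
for dz in np.arange(-3,3,.05):
    u,v=proj(d['obs'][:3]+ex*dx+ez*dz+np.array([0,0,-77.]))
    if u>=284.7: break
p=ray(fn,284.8,215.2,34)-d['obs'][:3]
print('tip',dx,dz,'hole',p@ex,p@ez); r=(p@ex-dx)*ex+(p@ez-dz)*ez; print('shift',r)
# rim check
h=d['obs'][:3]+p; a=np.linspace(0,6.28,50)
c=h+5.5*(np.cos(a)[:,None]*np.array([1,0,0])+np.sin(a)[:,None]*np.array([0,1,0])); u,v=proj(c); print((u.min()-260)*10,(u.max()-260)*10,(v.min()-190)*10,(v.max()-190)*10)
```

```text
tip 1.8500000000000032 0.5499999999999874 hole -0.1572380178823305 0.6490559758495074
shift [-1.68590119e+00 -1.09387023e+00 -1.28274271e-03]
169.8150472918121 326.2588831059412 177.2593456464844 325.8925301231119
```

servo_tool(
  moves="-0.0009 -0.0006 -0.005 0 0 0; -0.0009 -0.0006 -0.010 0 0 0; -0.0009 -0.0006 -0.013 0 0 0; -0.0009 -0.0006 -0.013 0 0 0",
)

```text
t: 16.2
ee_pos: [464.0, 215.0, 116.5]
orientation: [-1.515, -0.489, 0.49]
ft_force: [-1.0, 0.2, -1.4]
width: 15.9
```

servo_tool(
  moves="0 0 -0.002 0 0 0; 0 0 -0.004 0 0 0; 0 0 -0.004 0 0 0",
)

```text
t: 16.58
ee_pos: [464.1, 215.1, 112.9]
orientation: [-1.515, -0.489, 0.489]
ft_force: [0.3, 0.1, -1.1]
width: 16.1
```

servo_tool(
  moves="0 0 -0.004 0 0 0; 0 0 -0.008 0 0 0; 0 0 -0.012 0 0 0; 0 0 -0.012 0 0 0",
)

```text
t: 17.08
ee_pos: [463.9, 215.0, 100.5]
orientation: [-1.515, -0.489, 0.49]
ft_force: [-0.1, -0.2, -1.3]
width: 15.7
```

servo_tool(
  moves="0 0 -0.004 0 0 0; 0 0 -0.008 0 0 0; 0 0 -0.012 0 0 0; 0 0 -0.0135 0 0 0; 0 0 -0.0135 0 0 0",
)

```text
t: 17.7
ee_pos: [464.1, 215.1, 87.3]
orientation: [-1.515, -0.489, 0.489]
ft_force: [-0.1, 0.2, -1.6]
width: 15.6
```

servo_tool(
  moves="0 0 -0.0008 0 0 0; 0 0 -0.0012 0 0 0; 0 0 -0.0012 0 0 0",
)

```text
t: 18.08
ee_pos: [464.2, 215.1, 86.3]
orientation: [-1.515, -0.489, 0.489]
ft_force: [-0.0, 0.7, -1.0]
width: 16.0
```

servo_tool(
  moves="0 0 -0.0006 0 0 0; 0 0 -0.0006 0 0 0",
)

```text
t: 18.32
ee_pos: [464.3, 215.1, 85.8]
orientation: [-1.515, -0.489, 0.489]
ft_force: [-0.1, 0.8, 1.2]
width: 15.8
```

servo_tool(
  moves="0 0 0 0 0 0; 0 0 0 0 0 0; 0 0 0 0 0 0; 0 0 0 0 0 0; 0 0 0 0 0 0",
  hand=100,
)

```text
t: 18.95
ee_pos: [464.2, 215.1, 85.7]
orientation: [-1.515, -0.489, 0.489]
ft_force: [0.3, 0.2, -0.3]
width: 53.4
```

servo_tool(
  moves="0 0 0.02 0 0 0; 0 0 0.05 0 0 0; 0 0 0.09 0 0 0; 0 0 0.14 0 0 0; 0 0 0.18 0 0 0; 0 0 0.18 0 0 0; 0 0 0.18 0 0 0",
)

```text
t: 19.82
ee_pos: [463.6, 214.8, 265.0]
orientation: [-1.515, -0.489, 0.49]
ft_force: [-0.4, -0.2, -0.5]
width: 53.3
```

Run:
```python
from h import *
o,_=snap('wrist','w9');snap('side','s9');snap('scene','sc9'); crop('s9',130,400,170,320,2.9,'c19')
print(o['ee_pos'],o['ft_force'])
W,_=cloud('w9')
for nm,lo,hi in [('pintop',[440,190,97],[490,240,108])]:
    m=((W>lo)&(W<hi)).all(-1); P=W[m]; print(nm,len(P),cv2.minAreaRect(P[:,:2].astype(np.float32)),P[:,2].mean())
```

```text
[463.6431197  214.81881743 264.9709153 ] [-0.37208141 -0.16740643 -0.52396373]
pintop 323 ((464.5329895019531, 216.27146911621094), (16.059282302856445, 15.127479553222656), 35.89902877807617) 102.69146979395636
```

View pics/w9.png

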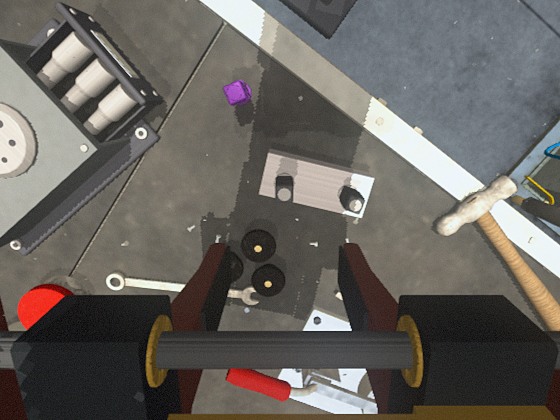

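View pics/c19.png

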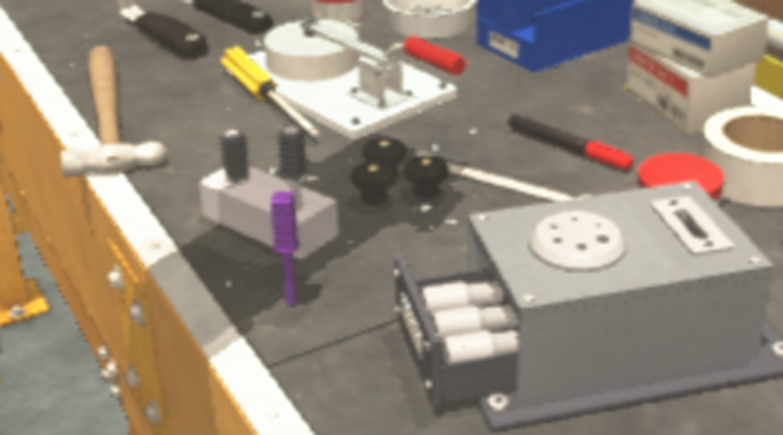

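View pics/sc9.png

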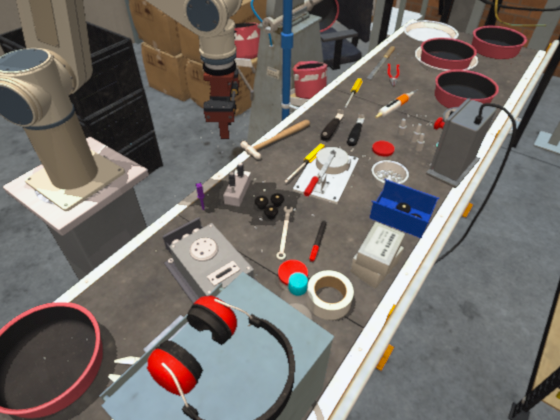

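Pin stands in its socket (top at about 102.7 mm), drawer is out and the other things have not moved. Handing in.

```bash
python3 -c "
from workcell import ctrl
print(ctrl.close_job())"
```

```text
the job is handed in; nothing more can be done
None
```

The drawer is open and the long release pin is back in its socket. The job took about 20 s of the 61 s allowed.

- **Finding the catch:** I gripped the long pin by its grip and lowered it through the slot near its middle. A side force of up to about 4 N from the well's rim showed the well lay slightly to −y. I moved about 2.5 mm that way to get clear of it.
- **Pressing it:** I pressed in 1 mm steps until the drawer sprang out. The highest force I read was about 8 N at the wrist, roughly 9 N at the pin, against the 25 N limit. Forces were only read at the end of each move.
- **Returning the pin:** I lowered it into its socket until it touched bottom with about 1–2 N. I then let go and raised the gripper clear.

**Last checks:**
- The pin stands upright with its top at 102.7 mm (103 expected), within about 1.2 mm of where it started.
- The drawer is out in both the side and wrist views. I judged that by eye and did not measure the distance.
- The short pin, the purple look-alike and the other things show no movement in the pictures.
- **One disagreement:** before I put the pin back, the wrist camera placed the socket about 2 mm from where the pin had come out. I moved about 1 mm towards it, and the pin went in without side force.

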